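# Refit the filter cassette of the clinic's oxygen concentrator

### The arm

A 6-joint arm with a two-finger parallel gripper is mounted at the origin on the work surface. World frame = base frame: x ahead of the robot, y to its left, z up, the work surface at z = 0. Lengths are in m, angles in rad, forces in N, time in s.
With the tool pointing down it reaches from about 0.275 to 0.775 m from the base axis. Payload 14.6 kg.
Tool frame: the origin (TCP) lies midway between the tips of the shut fingers; the grasp point (between the pads) lies 19 mm behind it; z points along the fingers, y is the line along which they close (so a half turn about z gives the same grasp; the last joint's range is limited). The gripper opens to 85 mm and grips with 20 to 120 N. Pads are 22 mm wide; open, the fingers measure 114 mm over their backs; the gripper's body (76 mm by 85 mm) begins 54 mm behind the grasp point. The pads swing forward as they close: fully open they stand 13 mm farther back than shut.
Start: joints at [-1.419, 0.263, -0.048, 1.259, 0, 1.415], TCP at [0.159, -0.5, 0.231] pointing down, gripper open.
Joint ranges: [-2.65, 2.65], [-0.89, 1.7], [-1.18, 1.37], [-2.13, 2.11], [-1.35, 1.29], [-3.14, 3.14]. Speed limits (rad/s): [1.89, 1.89, 2.57, 2.79, 3.14, 3.14].

### API

Orientations are given as a rotation vector (axis times angle).
In Python, from plant import r gives the robot as it stands. Calls block until the motion is done:
- r.reach(position, orientation): joint-space move of the TCP to a pose.
- r.servo_line(position, ori=None, velocity=0.15): straight line of the TCP; ori=None keeps the orientation; velocity is the mean speed in m/s.
- r.goto_joints(angles): joint-space move.
- r.release() and r.grab(): open the fingers fully, or close them until they stop; the grip force is fixed at half the most.
- r.wait(seconds).
- r.ik(position, orientation): joint angles nearest the present ones, or None.
- r.sense(): the state.
- r.get_image(name): name is "scene" or "top" or "wrist"; returns (picture, depth): 420x560x3 uint8, red, green, blue; 420x560 float32, m along the optical axis (not along the pixel's ray), 0 where there is no reading.
- r.camera_params(name): a dict with "K" (3x3 intrinsics, pixels), "rvec" (rotation vector, rad) and "tvec" (3), from world to camera coordinates, as OpenCV has them; the wrist camera has in their place "hand_eye" (4x4, takes a point from camera to tool coordinates, whose origin is the TCP and whose axes are the flange's). Camera axes: x right, y down, z forward; pixel columns grow to the right and rows downward; lengths in m; the calibration is good to about 2 mm. A picture is of the moment at which its call begins: read the wrist's pose just before it. camera_params takes no time and is no camera call.
A pose or a line that the arm cannot do raises r.PlanningError and nothing moves.
- r.sign_off(): hands the job in; it is judged then, once.
Trained networks look in the newest picture that a camera, given by its name, has taken for a name from the list of things; names that differ only in an ending like _2 or _b are one class to them, and where a whole thing is asked for, a point or a joint stands for the part that bears it (a point fixed in the world has none). Each returns a list of dicts, best first, with "confidence" (0 to 1); they miss things now and then, are a little off and sometimes report something else, mostly with a low value. They report only what shows in the picture. A call takes as long as a camera call. They do not tell look-alikes from the thing itself.
- r.recognise(camera, label): "position" ([row, column] in pixels, amid what is visible of it).
- r.tip_of(camera, label): "position" ([row, column] in pixels: a listed point, or the origin of a listed thing).
The state is a dict: "t": time; "joint_positions": joint angles; "joint_velocities": joint speeds; "tau": joint torques, N m; "tool_pos": TCP position; "ee_rot": TCP orientation; "force": force on the tool from outside, world axes, zero at the start; "ft_torque": the same for the moment, N m; "opening": opening from 0.0 (shut) to 1.0 (fully open); "gripper_force": force on a finger pad.
Only numpy, scipy, OpenCV 4.12 (cv2) and the standard library are available. Lean on these libraries where they do the work, as an engineer would, in place of code of your own. Each camera call takes 0.05 s, during which the arm holds its last target. There are 200 camera calls.

### The job

The green filter cassette has been left lying askew on the flat deck of the oxygen concentrator, beside its open filter bay. Refit it: slide the orange tongue under the blue lip at the far end of the bay, then swing the rear end down and press it until the yellow catch snaps over its rear flange and the cassette lies fully home. Do not knock over or shove aside the bottles, cup and beaker, and let go of everything.

Things in the scene. Friction and masses are not known exactly. Their poses are not given: they have to be found in the camera images.
- concentrator: white desktop oxygen concentrator, 200 (its x) by 370 (its y) mm, fixed, placed and turned differently each time. Origin: centre of its underside, z up; its y runs from the loading deck to the lip. Flat level deck without rails, 80 mm high, full width, y = -185 to -20 mm. Beyond the lip a blue console, y = 135 to 185, 118 mm high.
- cassette: loose green filter cassette, 110 (its x) by 140 (its y) by 18 mm, about 0.35 kg; starts flat on the deck, off-line, turned up to 0.45 rad. Origin: centre of its underside; y points to the orange front tongue, roughly as the concentrator's y. Main block y = -62 to 56. White pull bar along x: 60 long, 10 thick (y = -15 to -5), 18 to 32 mm up; may be pinched. Clear flat to press: y = -60 to -18.
- bay (a point): middle of the bay floor (x 0, y 51.5, 60 mm high in the concentrator's frame, same axes). The bay is a recess from y = -20 (end of the deck) to 123 mm, 120 mm wide, 20 mm deep below the deck; its side borders and far block are at deck height.
- lip (a point): middle of the lower inner edge of the blue lip (x 0, y 114, 73 mm high in the concentrator's frame, same axes). The lip crosses the whole far end of the bay over y = 114 to 123 mm; underside 13 mm above the bay floor, top level with the deck.
- tongue (a point): middle of the lower front edge of the orange tongue (cassette y = 70 mm, underside). Tongue: y = 56 to 70, 8 mm thick. Pushed over the deck's end the cassette tips, tongue first, on to the bay floor; pushed on, the tongue runs under the lip.
- tail (a point): middle of the lower rear edge of the rear flange (cassette y = -70 mm, underside). Flange: y = -70 to -62, 8 mm thick. Pushed off the deck's end it drops on to the catch and stays about 15 to 18 mm above the bay floor until pressed; fully home it lies on the bay floor, the cassette's main top 2 mm below the deck.
- catch (a joint): yellow sprung leaf catch, 50 mm wide, in the middle of the bay's deck-side wall; 0 m = sprung out, its sloping nose reaching about 7 mm into the bay at 10 mm above the floor; grows to 0.009 m as it is pressed back into the wall. Pressing the rear of the cassette down with about 5 to 8 N pushes it back; pressed right down to the bay floor, it snaps out over the rear flange.
- spray_bottle: standing white bottle, blue cap, 48 mm across, 150 mm tall, on the table beside the bay, beyond the concentrator; origin at the centre of its underside
- amber_bottle: standing amber bottle, red cap, 52 mm across, 100 mm tall, on the table on the robot's side of the concentrator; origin at the centre of its underside
- steel_cup: open steel cup, 84 mm across, 85 mm tall, on the left; origin at the centre of its underside
- beaker: glass beaker, 70 mm across, 95 mm tall, on the right; origin at the centre of its underside
There are look-alikes about, which are no part of the job. What is shaped like the cassette but red is not meant.

How it is judged:
By the outcome, as a careful person would: the job done as asked, in the order asked, and still so for the second after the job is handed in, with the robot touching nothing.
It also fails if it takes over 54 s, if anything falls off the work surface, if the arm or the gripper's body presses on something with over 40 N, if the wrist force passes 120 N, or if a joint passes its speed limit or range.

## Working session

There is one attempt and no reset: what is moved stays moved. The work goes in short steps, each a Python script; the robot and the scene stay as the last script left them, time stands still between calls to the robot, and variables do not carry over. Pictures are saved under pics/ and viewed, at most 10 in all, crops included, and the job is handed in when it is done.

```bash
ls; mkdir -p pics; cat > h.py <<'E'
import numpy as np, cv2
from scipy.spatial.transform import Rotation as R
from plant import r
def cam(n):
    p=r.camera_params(n); K=np.array(p["K"])
    if "rvec" in p:
        Rm=cv2.Rodrigues(np.array(p["rvec"],float))[0]; t=np.array(p["tvec"],float).ravel()
        return K,Rm.T,-Rm.T@t
    s=r.sense(); H=np.array(p["hand_eye"]); Rt=R.from_rotvec(s["ee_rot"]).as_matrix()
    return K,Rt@H[:3,:3],Rt@H[:3,3]+np.array(s["tool_pos"])
def pts(c,d):
    K,Rc,o=c; v,u=np.mgrid[:d.shape[0],:d.shape[1]]
    P=np.stack([(u-K[0,2])/K[0,0]*d,(v-K[1,2])/K[1,1]*d,d],-1)
    return P@Rc.T+o
def ray(c,px,z):
    K,Rc,o=c; d=Rc@np.array([(px[1]-K[0,2])/K[0,0],(px[0]-K[1,2])/K[1,1],1]); return o+d*(z-o[2])/d[2]
def save(n,im): cv2.imwrite("pics/"+n,im[...,::-1])
E
python3 - <<'E'
from h import *
for n in("top","scene"):
    c=cam(n); im,d=r.get_image(n); save(n+"0.png",im); np.savez(n+"0.npz",im=im,P=pts(c,d))
    for l in("concentrator","cassette","tongue","tail","bay","lip","catch"):
        f=r.tip_of(n,l) if l!="catch" else r.recognise(n,l)
        for q in f[:3]:
            z=dict(concentrator=0,cassette=.08,tongue=.08,tail=.08,bay=.06,lip=.073,catch=.07)[l]
            print(n,l,np.round(q["position"]),round(q["confidence"],2),np.round(ray(c,q["position"],z),3))
print(r.sense())
E
```

```text
pics
top concentrator [201. 271.] 0.81 [0.571 0.042 0.   ]
top cassette [275. 323.] 0.82 [ 0.326 -0.127  0.08 ]
top cassette [205. 301.] 0.74 [ 0.544 -0.057  0.08 ]
top tongue [203. 282.] 0.87 [0.549 0.003 0.08 ]
top tail [260. 305.] 0.73 [ 0.371 -0.071  0.08 ]
top tail [211. 326.] 0.63 [ 0.527 -0.137  0.08 ]
top bay [194. 252.] 0.87 [0.583 0.102 0.06 ]
top lip [190. 235.] 0.9 [0.591 0.156 0.073]
top catch [238. 222.] 0.69 [0.437 0.192 0.07 ]
top catch [208. 306.] 0.51 [ 0.537 -0.073  0.07 ]
scene concentrator [235. 283.] 0.89 [0.575 0.048 0.   ]
scene cassette [186. 259.] 0.81 [ 0.534 -0.073  0.08 ]
scene cassette [170. 294.] 0.75 [ 0.412 -0.051  0.08 ]
scene cassette [234. 312.] 0.32 [0.597 0.157 0.08 ]
scene tongue [194. 277.] 0.89 [ 0.53  -0.011  0.08 ]
scene tongue [160. 290.] 0.81 [ 0.376 -0.094  0.08 ]
scene tongue [289. 263.] 0.52 [0.8   0.186 0.08 ]
scene tail [177. 243.] 0.9 [ 0.529 -0.137  0.08 ]
scene tail [182. 300.] 0.85 [ 0.446 -0.002  0.08 ]
scene lip [235. 316.] 0.96 [0.586 0.163 0.073]
scene catch [208. 278.] 0.46 [0.563 0.023 0.07 ]
{'t': 0.8, 'joint_positions': array([-1.41926785e+00,  2.63066109e-01, -4.83334264e-02,  1.25938519e+00,
       -1.63032406e-05,  1.41549853e+00]), 'joint_velocities': array([ 0.0004469 ,  0.00110158, -0.0001984 ,  0.00169993, -0.00115675,
       -0.00042608]), 'tau': array([-9.94401162e-04, -6.37380195e+01,  3.84765637e+01,  8.54629161e-04,
       -2.94486954e-04,  3.09592352e-08]), 'tool_pos': array([ 0.1585583 , -0.50047356,  0.23128358]), 'ee_rot': array([ 3.10468405e+00,  4.80071493e-01, -2.56432770e-05]), 'force': array([-0.32189128, -0.10233716,  0.6078456 ]), 'ft_torque': array([0.04838683, 0.04651125, 0.05142176]), 'gripper_force': 0.0, 'opening': 0.9997619527942028}
```

```bash
python3 - <<'E'
import cv2
t=cv2.imread("pics/top0.png")[140:310,180:380]
cv2.imwrite("pics/topc.png",cv2.resize(t,None,fx=3.5,fy=3.5,interpolation=cv2.INTER_CUBIC)[:600])
E
```

```text
(no output)
```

View pics/topc.png

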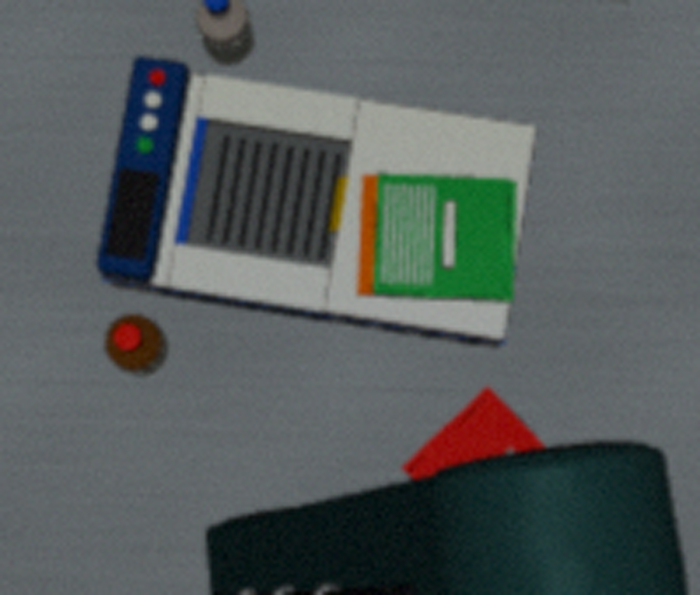

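View pics/scene0.png

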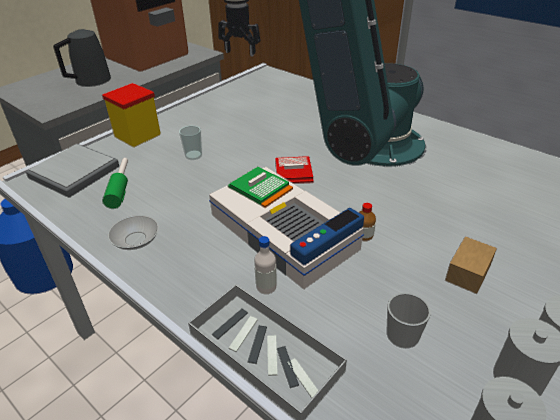

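The green cassette is at scene (186,259) and top (205,301), with its orange tongue toward the bay. The red look-alike is at scene (168,294) and top (275,323). I choose the green one on the deck. Next I fit poses by colour and take a close look with the wrist camera.

```bash
cat >> h.py <<'E'
def rect(P,m,z0,z1):
    m=m&(P[...,2]>z0)&(P[...,2]<z1)
    n,l,s,_=cv2.connectedComponentsWithStats(m.astype(np.uint8)); k=1+np.argmax(s[1:,4])
    q=P[l==k]; (c,wh,a)=cv2.minAreaRect((q[:,:2]*1000).astype(np.float32))
    b=cv2.boxPoints((c,wh,a)); e=[b[1]-b[0],b[2]-b[1]]; y=max(e,key=np.linalg.norm); y=y*np.sign(y[1])
    return np.array(c)/1000,np.array(wh),np.arctan2(-y[0],y[1]),np.median(q[:,2]),len(q)
def fits(im,P):
    hsv=cv2.cvtColor(im,cv2.COLOR_RGB2HSV); H,S,V=[hsv[...,i].astype(int) for i in range(3)]
    out={}
    for n,m in dict(cass=((H>5)&(H<22)|(H>45)&(H<80))&(S>120),green=(H>45)&(H<80)&(S>120),top=np.ones_like(H,bool)).items():
        try: out[n]=rect(P,m,.065,.125)
        except Exception as e: out[n]=e
    return out
def down(yaw,pitch=0,flip=False):
    # tool z down, tool y along cassette y (heading yaw); pitch>0 = nose down
    M=R.from_euler('z',yaw+(np.pi if flip else 0))*R.from_matrix(np.diag([1,-1,-1.]))
    return (R.from_rotvec(-pitch*np.array([np.cos(yaw),np.sin(yaw),0]))*M).as_rotvec()
E
python3 - <<'E'
from h import *
for n in("top","scene"):
    f=np.load(n+"0.npz")
    for k,v in fits(f["im"],f["P"]).items(): print(n,k,v)
p=r.camera_params("wrist"); print(np.round(p["hand_eye"],3),p["K"])
for fl in(0,1): print(r.ik([.545,-.06,.25],down(-.03,0,fl)), r.ik([.58,.09,.1],down(-.17,.15,fl)))
E
```

```text
top cass (array([ 0.5353233 , -0.06766695]), array([139.02604675, 110.63106537]), np.float32(-0.017028198), np.float64(0.09828916682863675), 996)
top green (array([ 0.53489081, -0.0748978 ]), array([123.96997833, 110.62163544]), np.float32(-0.011131995), np.float64(0.09926561770399012), 853)
top top (array([0.56819287, 0.03887209]), array([371.79415894, 202.25662231]), np.float32(-0.1354686), np.float64(0.08592138089673007), 5861)
scene cass (array([ 0.07223923, -1.23922156]), array([218.99066162, 402.03778076]), np.float32(0.81050646), np.float64(0.09514383978599616), 1101)
scene green (array([ 0.537375  , -0.07077194]), array([125.69350433, 114.5408783 ]), np.float32(-0.022807093), np.float64(0.09643113184984203), 678)
scene top (array([0.53794849, 0.04586977]), array([374.1730957 , 271.38937378]), np.float32(-0.13947132), np.float64(0.08206521333523609), 6955)
[[ 0.001 -0.964 -0.264  0.066]
 [ 1.     0.001  0.    -0.   ]
 [-0.    -0.264  0.964 -0.144]
 [ 0.     0.     0.     1.   ]] [[326.61960117   0.         279.103367  ]
 [  0.         326.61960117 212.50667119]
 [  0.           0.           1.        ]]
[-0.25829299  0.29900242  0.0539695   1.32576341  0.          2.91329966] [ 0.08587092  0.46938672 -0.10031269  1.03932879 -0.14508134 -2.88294315]
[-0.25829299  0.29900242  0.0539695   1.32576341  0.         -0.22829299] [ 0.08587092  0.46938672 -0.10031269  1.03932879 -0.14508134  0.2586495 ]
```

```bash
python3 - <<'E'
from h import *
r.reach([.55,-.0,.27],down(-.08,0,True))
c=cam("wrist"); im,d=r.get_image("wrist"); save("w1.png",im); P=pts(c,d); np.savez("w1.npz",im=im,P=P)
for k,v in fits(im,P).items(): print(k,v)
for l in("tongue","tail","lip","bay"):
    for q in r.tip_of("wrist",l)[:2]:
        print(l,np.round(q["position"]),round(q["confidence"],2),np.round(ray(c,q["position"],dict(bay=.06,lip=.073).get(l,.08)),4))
print(r.sense()["t"])
E
```

```text
cass (array([ 0.53421576, -0.06772234]), array([139.74694824, 109.72588348]), np.float32(-0.024303434), np.float64(0.09922956959125528), 10667)
green (array([ 0.53420099, -0.07457536]), array([126.28787994, 109.06903839]), np.float32(-0.021379514), np.float64(0.09939151055124046), 9169)
top (array([0.56785986, 0.03953288]), array([371.94677734, 200.47885132]), np.float32(-0.13671947), np.float64(0.08902277143267107), 56388)
tongue [179. 282.] 0.62 [0.5379 0.0027 0.08  ]
tail [ 26. 196.] 0.78 [ 0.391  -0.0646  0.08  ]
tail [182. 144.] 0.58 [ 0.5302 -0.1392  0.08  ]
lip [207. 425.] 0.9 [0.5822 0.1544 0.073 ]
lip [184. 146.] 0.17 [ 0.5332 -0.1407  0.073 ]
bay [201. 365.] 0.73 [0.5737 0.0931 0.06  ]
bay [179. 216.] 0.61 [ 0.5356 -0.069   0.06  ]
3.325
```

View pics/w1.png

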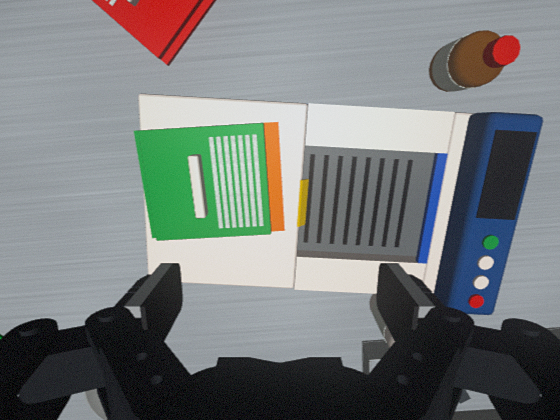

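The wrist view shows the green cassette at about (180,210), pull bar at (186,197) and tongue at (177,273). The bay is at (203,370), the lip at (207,432) and the red decoy at (20,160). The fits agree to 1–2 mm, so I grasp the bar.

```bash
python3 - <<'E'
from h import *
yw=-.023; g=np.array([.534+.010*np.sin(yw),-.068-.010*np.cos(yw)])
o=down(yw,0,True)
r.reach([*g,.15],o)
r.servo_line([*g,.102],velocity=.06)
s=r.sense(); print(s["force"],s["tool_pos"])
r.grab(); s=r.sense(); print(s["opening"],s["gripper_force"],s["force"],s["tool_pos"],s["t"])
r.servo_line([*g,.125],velocity=.06)
c=cam("wrist"); im,d=r.get_image("wrist"); save("w2.png",im); P=pts(c,d)
print(fits(im,P)["green"]); s=r.sense(); print(s["opening"],s["gripper_force"],s["force"],s["tool_pos"],s["t"])
E
```

```text
[0.32050556 0.13728605 0.11557186] [ 0.53395562 -0.07806889  0.10225609]
0.09344451333600737 59.541773200035095 [-1.79267247 -0.21324585  5.72173789] [ 0.53382613 -0.07805159  0.10226118] 5.5917
(array([ 0.51794104, -0.07486833]), array([126.14629364,  78.32476044]), np.float32(-0.015736232), np.float64(0.12225242674707922), 24422)
0.09543447515023352 58.52718472480774 [ 0.02647485  0.10068799 -4.2148399 ] [ 0.5337174  -0.07798419  0.12489775] 6.175
```

View pics/w2.png

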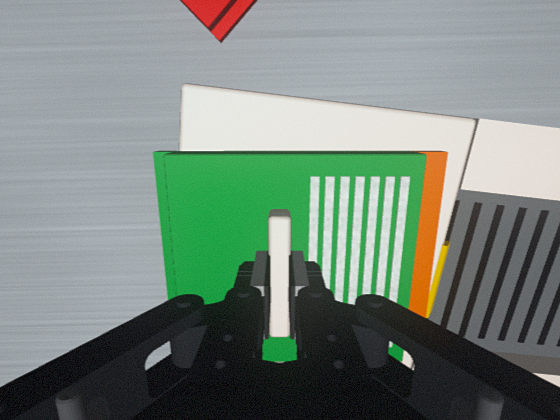

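The cassette is held cleanly by the bar and is level: green top at about (190,290), tongue at (230,435). Now I align it, tip the nose down and lower the tongue to the floor until contact.

```bash
cat >> h.py <<'E'
CY=-.137; CO=np.array([.568,.0395])
def tcp(yt,zt,th,x=0,ly=-.080,lz=.022):
    "TCP pose for tongue tip at concentrator (x,yt,zt), nose-down th"
    y=yt+ly*np.cos(th)+lz*np.sin(th); z=zt-ly*np.sin(th)+lz*np.cos(th)
    p=CO+np.array([x*np.cos(CY)-y*np.sin(CY),x*np.sin(CY)+y*np.cos(CY)])
    return np.array([*p,z]),down(CY,th,True)
def cf(f): # force in concentrator axes
    return np.round(R.from_euler('z',-CY).apply(f),1)
E
python3 - <<'E'
from h import *
th=.18
s=r.sense(); p=s["tool_pos"].copy(); p[2]=.15; r.servo_line(p,velocity=.1)
p,o=tcp(.085,.095,th); r.servo_line(p,o,velocity=.12)
p,o=tcp(.104,.068,th); r.servo_line(p,o,velocity=.06)
r.wait(.2); f0=r.sense()["force"]; print("free",cf(f0),r.sense()["tool_pos"]-p)
for z in np.arange(.066,.056,-.001):
    p,o=tcp(.104,z,th); r.servo_line(p,o,velocity=.02)
    f=cf(r.sense()["force"]-f0); 
    if f[2]>2: break
print("contact",z,f)
im,d=r.get_image("scene"); t=im[150:280,190:390]; save("s2.png",cv2.resize(t,None,fx=4,fy=4,interpolation=cv2.INTER_CUBIC))
print(r.sense()["t"],r.sense()["opening"])
E
```

```text
free [ 0.4  1.1 -3.7] [ 0.00014126 -0.00012248  0.00027281]
contact 0.059 [-4.2 -1.7 12.2]
10.7917 0.09249245342449126
```

View pics/s2.png

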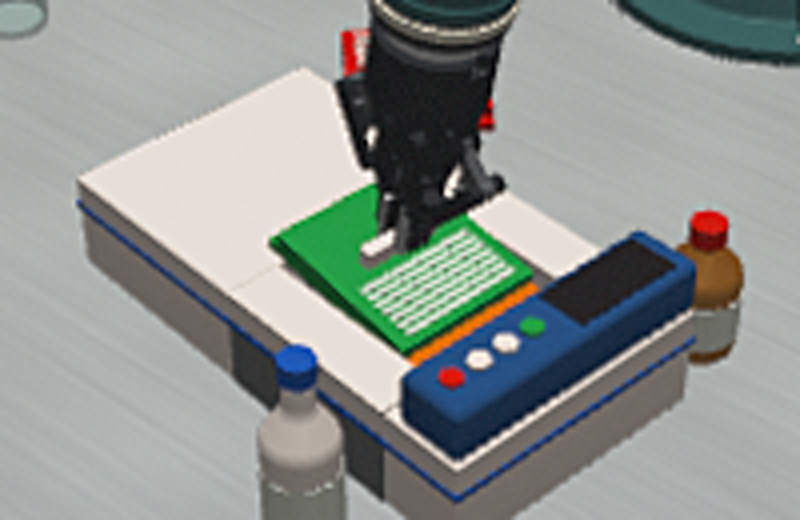

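The tongue is down in the bay short of the lip, tail above the deck and everything else untouched. Contact came at the expected floor height, so I slide it under the lip with force checks.

```bash
python3 - <<'E'
from h import *
th=.18
f0=R.from_euler('z',CY).apply([.4,1.1,-3.7])
for y in np.arange(.106,.1235,.0015):
    p,o=tcp(y,.0602,th); r.servo_line(p,o,velocity=.03)
    f=cf(r.sense()["force"]-f0); print(round(y,4),f)
    if f[1]<-8: break
c=cam("wrist"); im,d=r.get_image("wrist"); save("w3.png",im)
print(r.sense()["t"],r.sense()["opening"])
E
```

```text
0.106 [-0.9 -0.9  0.6]
0.1075 [ 0.4 -0.8  1. ]
0.109 [-0.6 -0.8  0.5]
0.1105 [-0.7 -1.3  0.2]
0.112 [-1.  -1.3  0.3]
0.1135 [-0.2 -0.9  0.3]
0.115 [-0.4 -0.6  1.5]
0.1165 [ 0.7 -0.7  0.5]
0.118 [-0.4  0.4  0.7]
0.1195 [-0.7 -0.9  0.5]
0.121 [ 0.2 -1.1  0.7]
0.1225 [-1.2 -4.   2.5]
13.8417 0.09168358225997601
```

View pics/w3.png

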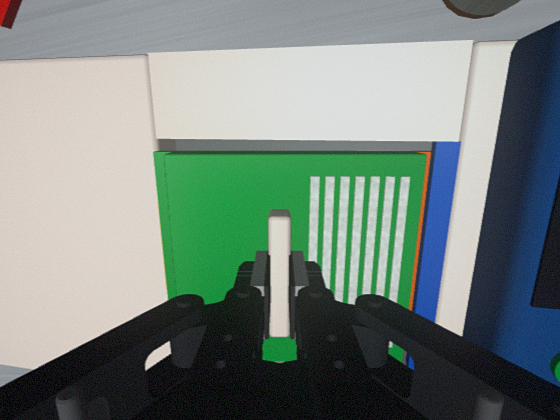

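The tongue is under the lip: the blue lip covers it at about column 440, with only an orange sliver left at column 428, and it is against the end wall. Now I swing the rear down, let go and press.

```bash
python3 - <<'E'
from h import *
f0=R.from_euler('z',CY).apply([.4,1.1,-3.7])
for th in (.165,.15,.14,.13,.12,.11,.10):
    p,o=tcp(.1216,.0600,th); r.servo_line(p,o,velocity=.03)
    f=cf(r.sense()["force"]-f0); print(th,f)
    if f[2]>4 or abs(f[1])>15: break
r.release(); r.wait(.2)
s=r.sense(); q=s["tool_pos"]+R.from_rotvec(s["ee_rot"]).apply([0,0,-.04]); r.servo_line(q,velocity=.15)
r.grab()
# press point: local y=-.045 on top, tool vertical
p,o=tcp(.1216,.060,0,ly=-.115,lz=.05); r.servo_line(p,o,velocity=.12)
r.wait(.1); fz0=r.sense()["force"]; print("free",cf(fz0),r.sense()["t"])
c=cam("wrist"); im,d=r.get_image("wrist"); save("w4.png",im)
E
```

```text
0.165 [-0.2 -1.2  0.7]
0.15 [-0.3 -1.1  1. ]
0.14 [-0.9 -1.1  0.3]
0.13 [-1.1  1.4  3.1]
0.12 [-0.7  2.7  7.1]
free [-0.5  0.9  0.6] 17.8583
```

View pics/w4.png

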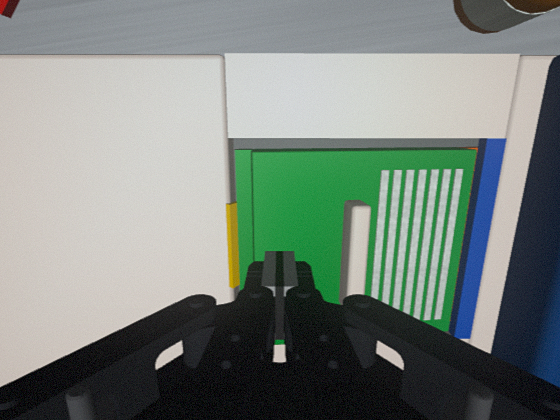

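The rear is inside the bay resting on the yellow catch at about (245,232), and the tongue is under the lip. Pressing now.

```bash
python3 - <<'E'
from h import *
f0=r.sense()["force"]
for z in np.r_[.095,np.arange(.092,.072,-.001)]:
    p,o=tcp(.1216,0,0,ly=-.115,lz=z); r.servo_line(p,o,velocity=.04)
    s=r.sense(); f=cf(s["force"]-f0); print(round(z,3),round(s["tool_pos"][2],4),f)
    if f[2]>25: break
r.wait(.3); print(cf(r.sense()["force"]-f0))
p,o=tcp(.1216,0,0,ly=-.115,lz=.2); r.servo_line(p,o,velocity=.15)
c=cam("wrist"); im,d=r.get_image("wrist"); save("w5.png",im); P=pts(c,d)
hsv=cv2.cvtColor(im,cv2.COLOR_RGB2HSV).astype(int); g=(hsv[...,0]>45)&(hsv[...,0]<80)&(hsv[...,1]>120)
Q=P[g]-[*CO,0]; Q=R.from_euler('z',-CY).apply(Q)
for a in np.arange(-.02,.12,.01):
    m=(Q[:,1]>a)&(Q[:,1]<a+.01)
    if m.sum()>20: print(round(a,2),m.sum(),np.round(np.median(Q[m,2]),4),np.round(np.percentile(Q[m,0],[1,99]),4))
print(r.sense()["t"])
E
```

```text
0.095 0.0948 [ 0.1 -0.7 -1.6]
0.092 0.092 [-0.1  0.7  0.2]
0.091 0.0912 [ 0.8 -1.2  3.5]
0.09 0.0901 [-0.5 -3.3  4.2]
0.089 0.0891 [-0.7 -4.2  4.2]
0.088 0.0878 [-0.2 -0.3 -1.3]
0.087 0.0868 [-0.9 -1.  -1.1]
0.086 0.0859 [-0.4  0.3 -2.4]
0.085 0.0849 [ 0.2  0.2 -0.2]
0.084 0.0839 [-0.4 -0.  -1.1]
0.083 0.0829 [ 0.4  0.4 -0.9]
0.082 0.0819 [ 0.1  1.1 -1.5]
0.081 0.0809 [ 0.1  0.1 -0.9]
0.08 0.0799 [-0.   0.1 -0.9]
0.079 0.0789 [-0.4 -0.2 -1. ]
0.078 0.0781 [-0.  -0.1  0.7]
0.077 0.078 [-6.3  0.2 15. ]
0.076 0.0779 [-11.2  -1.4  30. ]
[-10.3  -0.8  29.9]
-0.02 685 0.0694 [-0.054   0.0508]
-0.01 1485 0.0794 [-0.0538  0.0452]
0.0 1517 0.0796 [-0.0682  0.0367]
0.01 1528 0.0795 [-0.0538  0.0367]
0.02 1536 0.0795 [-0.0538  0.0461]
0.03 1419 0.0794 [-0.0538  0.0525]
0.04 660 0.0794 [-0.0546  0.0544]
0.05 1097 0.0794 [-0.0538  0.0542]
0.06 661 0.0794 [-0.0546  0.0542]
0.07 565 0.0794 [-0.0546  0.0542]
0.08 591 0.0795 [-0.0546  0.0544]
0.09 608 0.0794 [-0.0546  0.0544]
0.1 944 0.0794 [-0.0538  0.054 ]
24.0083
```

View pics/w5.png

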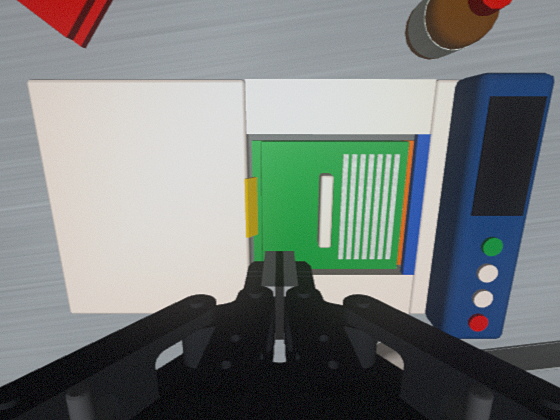

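The cassette lies level at home depth, with the yellow catch over the flange at about (207,252) and the tongue under the lip at column 415. Nothing is being touched, so I hand it in.

```bash
python3 - <<'E'
from h import *
r.release(); print(r.sign_off(), r.sense()["t"])
E
```

```text
the job is handed in; nothing more can be done
the job is handed in; nothing more can be done
```

The green cassette is refitted: tongue under the blue lip, rear pressed down with the catch over its flange, lying level at full depth; the gripper is open and clear, and I handed the job in at about 24 s.

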